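# Open the ratchet bench clamp

### The arm

A 6-joint arm with a two-finger parallel gripper is mounted at the origin on the work surface. World frame = base frame: x ahead of the robot, y to its left, z up, the work surface at z = 0. Lengths are in mm, angles in degrees, forces in N, time in s.
With the tool pointing down it reaches from about 300 to 850 mm from the base axis. Payload 4.2 kg.
Tool frame: the origin (TCP) lies between the finger pads; the fingertips stand 22 mm ahead of it and the grasp point (between the pads) lies 3 mm ahead of it; z points along the fingers, y is the direction in which the jaws open and shut (so a half turn about z gives the same grasp; the last joint's range is limited). The gripper opens to 91 mm and grips with 3 to 60 N. Pads are 32 mm wide; open, the fingers measure 118 mm over their backs; the gripper's body (76 mm by 178 mm) begins 60 mm behind the grasp point.
Start: joints at [73.396, 18.312, 89.639, -0, 72.044, -1.146], TCP at [153.261, 554.215, 215.076] pointing down, gripper open.
Joint ranges: [-177.97, 177.97], [-48.28, 115.42], [12.27, 149.76], [-77.06, 257.06], [2.81, 150.46], [-146.56, 146.56]. Speed limits (degrees/s): [147.25, 147.25, 180, 180, 180, 180].

### API

Orientations are given as [roll, pitch, yaw] about the fixed x, y, z axes, in that order (R = Rz(yaw) Ry(pitch) Rx(roll)).
In Python, from workcell import telemetry, cams, env gives the robot as it stands.
- The arm moves only by the shell command python3 -m inch 'ROWS' [FORCE]. ROWS is JSON, a list of rows, each an object of numbers: "x", "y", "z": the shift along the tool's x, y, z in cm; "yaw": the turn about the tool's z in units of 5 degrees (1.0 is 5 degrees); "gripper": the gripper's target within -1 to 1 (fully open at 1, half-way at 0, shut at -1). A call has 1 to 12 rows; each row shifts and turns the commanded pose from where the row before left it, along the tool's axes as they then stand; what a row does not reach is not made up. A row lasts 1/12 s, in which the tool goes at most 41.7 mm and 7.16 degrees, less where a joint would pass 70% of its speed; a pose out of reach is approached as far as the arm can. A call is refused whole if a number of a shift passes 4.17 or a number of a turn 1, either way. A call with a gripper value outside its range is refused whole. The fingers move at their own pace and stop on an object; FORCE is the grip in N (left out, the last holds). Time passes only in rows, so rows that do not move let the fingers close. It gives the time, the measured TCP pose, the force and the opening at its end, in the units of the state.
- telemetry.state(): the state, without advancing time (a new reading comes with each control period).
- cams.grab_frame(name): name is "scene" or "top" or "wrist"; returns a dict with "pixels" (384x512x3 uint8, red, green, blue), "mtx" (3x3 intrinsics, pixels), "rvec" (rotation vector, rad) and "tvec" (3), from world to camera coordinates, as OpenCV has them. Camera axes: x right, y down, z forward; pixel columns grow to the right and rows downward; lengths in mm; the calibration is good to about 2 mm. A picture is of the moment at which its call begins. There is no depth.
- env.job_done(): hands the job in, once; it reports no verdict.
The state is a dict: "time_s": time; "qpos": joint angles; "qvel": joint speeds; "effort": joint torques, N m; "ee_pos": TCP position; "ee_rot": TCP orientation; "force": force on the tool from outside, world axes, zero at the start; "torque": the same for the moment, N m; "gripper_width": finger opening in mm.
Only numpy, scipy, OpenCV 4.12 (cv2) and the standard library are available. Lean on these libraries where they do the work, as an engineer would, in place of code of your own. Each camera call takes 0.05 s, during which the arm holds its last target. There are 200 camera calls.

### The job

Open up the bench clamp so that a wider board will fit: press the red release button on top of the orange sliding jaw right down so that it stays down, then push the orange jaw back along its rail, away from the wooden offcut, until it is fully home against the end stop. A press and a push with the fingertips do it, nothing needs gripping: do not lift anything, and leave the offcut and everything else on the bench where it stands.

Things in the scene. Friction and masses are not known exactly. Their poses are not given: they have to be found in the camera images.
- clamp: bench clamp screwed to the bench, it does not move: an aluminium rail 56 mm wide, 320 mm long, top 36 mm above the bench. Origin under the rail's centre at bench height; y runs along the rail in the opening direction, z up. At the -y end stands a dark steel fixed jaw (y -140 to -120 mm, 70 mm wide, top at 70 mm); at the +y end a dark steel end stop (y 142 to 160 mm, top at 66 mm)
- jaw (a joint): position of the orange sliding jaw along the rail in m: 0 = most closed, 0.130 = fully open, stopped by the end stop; it starts between 0.010 and 0.060. With the release up the ratchet locks it both ways (under 10 mm of play); with the release down it slides with about 4 N of friction and stays where it is left
- release (a joint): travel of the red release button in m: 0 = up (ratchet engaged), 0.010 = right down. It takes about 4 N to move, frees the ratchet from about 0.006 and stays where it is left (no spring)
- jaw_face (a point): point on the front face (black rubber facing, towards the fixed jaw and the offcut) of the orange sliding jaw, on the rail's centre line, 95 mm above the bench; same axes as the clamp. The jaw's upright plate is 66 mm wide, 16 mm thick along y, and reaches from the rail up to 110 mm; push it towards the clamp's +y. Behind it (+y) is a lower orange block 62 mm wide, up to y +86 mm from this face, top at 70 mm
- release_top (a point): centre of the top of the red release button, a round cap 30 mm in diameter, 90 mm above the bench when up, pressed straight down. It lies on the orange block 60 mm behind the front face (44 mm behind the back of the upright plate)
- offcut: loose brown wooden offcut 70 x 36 x 32 mm (its x, y, z), origin under its centre, standing on the rail next to the fixed jaw, its top 68 mm above the bench; to be left there
- screwdriver: loose screwdriver with yellow handle, about 180 mm, lying near the clamp; bystander, leave alone
- tape: loose grey ring of tape 90 mm in diameter, 24 mm high, origin under its centre; bystander, leave alone
- glue: loose white glue bottle 52 mm in diameter, 120 mm high, origin under its centre; bystander, leave alone
- spray: loose blue spray can 66 mm in diameter, 190 mm high, origin under its centre; bystander, leave alone
- mug: loose white mug 82 mm in diameter, 92 mm high, origin under its centre; bystander, leave alone
- hammer: loose hammer, about 280 mm, lying on the bench; bystander, leave alone
- sanding_block: loose cork sanding block 65 x 110 x 35 mm, origin under its centre; bystander, leave alone
There are look-alikes about, which are no part of the job. There is more than one size of the offcut; the one meant has the size given above.

How it is judged:
By the outcome, as a careful person would: the job done as asked, in the order asked, and still so for the second after the job is handed in, with the robot touching nothing.
It also fails if it takes over 35 s, if anything falls off the work surface, if the arm or the gripper's body presses on something with over 40 N, if the wrist force passes 120 N, or if a joint passes its speed limit or range.

## Working session

There is one attempt and no reset: what is moved stays moved. The work goes in short steps, Python scripts to look and compute and a shell command to move; the robot and the scene stay as the last step left them, time stands still between calls to the robot, and variables do not carry over. Pictures are saved under pics/ and viewed, about 8 in all and at most 12, crops included, and the job is handed in when it is done.

```bash
mkdir -p pics; python3 - <<'E'
from workcell import telemetry, cams
import cv2,numpy as np
s=telemetry.state();print(s['time_s'],s['ee_pos'],s['ee_rot'],s['gripper_width'])
for n in("scene","top"):
    f=cams.grab_frame(n);cv2.imwrite(f'pics/{n}0.png',f['pixels'][:,:,::-1]);np.savez(f'{n}0.npz',**f)
    print(n,f['mtx'],f['rvec'],f['tvec'])
E
```

```text
0.0 [153.10869144 553.71533996 214.22825729] [-1.79899917e+02 -7.82535154e-04  1.64543586e+02] 91.22249652526804
scene [[448.77026438   0.         262.17319084]
 [  0.         448.77026438 187.25493679]
 [  0.           0.           1.        ]] [ 2.14618087  1.31861186 -0.47125808] [-249.00089421 -316.08796994 1623.89932906]
top [[360.19113095   0.         257.70483184]
 [  0.         360.19113095 191.26450942]
 [  0.           0.           1.        ]] [ 2.14120501 -2.17267839  0.12952375] [  10.58702772  576.08621087 1300.05829547]
```

View pics/scene0.png

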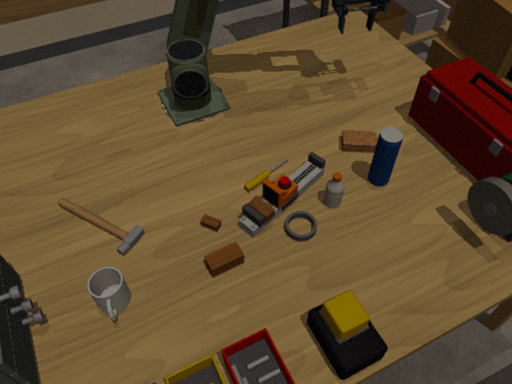

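View pics/top0.png

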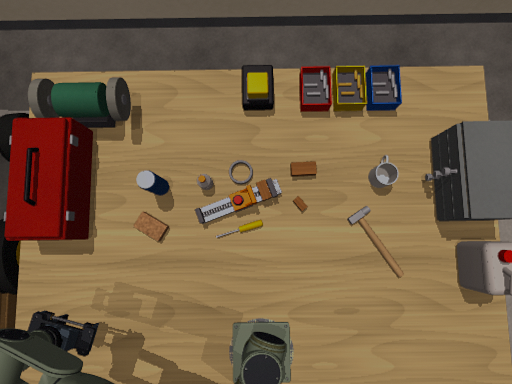

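Candidates: the red button on the orange jaw is at top (238,200) / scene (285,183). The other red button, on the grey box at top (505,257), is a look-alike. Brown blocks: top (265,188) is on the rail, and (303,168) and (300,203) are loose on the bench. The clamp at the first position is the one described, so I'll check it in a close crop.

```bash
cat > h.py <<'E'
import numpy as np,cv2
def load(n): return dict(np.load(n))
def proj(f,P): return cv2.projectPoints(np.float64(P).reshape(-1,3),f['rvec'],f['tvec'],f['mtx'],None)[0].reshape(-1,2)
def back(f,uv,z):
    R=cv2.Rodrigues(f['rvec'])[0];C=-R.T@f['tvec'].ravel()
    d=R.T@np.linalg.inv(f['mtx'])@np.array([*uv,1.]);return C+d*(z-C[2])/d[2]
E
python3 - <<'E'
from h import *
T=load('top0.npz');S=load('scene0.npz')
for f,(x0,y0,x1,y1),z in((T,(185,165,305,245),90),(S,(230,140,335,240),90)):
    p=f['pixels'][y0:y1,x0:x1].astype(int);m=(p[...,0]>130)&(p[...,1]<55)&(p[...,2]<60)
    v,u=np.nonzero(m);c=(u.mean()+x0,v.mean()+y0);print(len(u),c,back(f,c,z))
a=cv2.resize(T['pixels'][170:235,190:290],None,fx=8,fy=8,interpolation=cv2.INTER_CUBIC)
cv2.imwrite('pics/ct.png',a[...,::-1])
a=cv2.resize(S['pixels'][145:240,230:335],None,fx=6,fy=6,interpolation=cv2.INTER_CUBIC)
cv2.imwrite('pics/cs.png',a[...,::-1])
E
```

```text
50 (np.float64(237.4), np.float64(199.4)) [541.45673067  74.48879503  90.        ]
26 (np.float64(284.15384615384613), np.float64(179.76923076923077)) [545.9468697   72.48345857  90.        ]
```

View pics/ct.png

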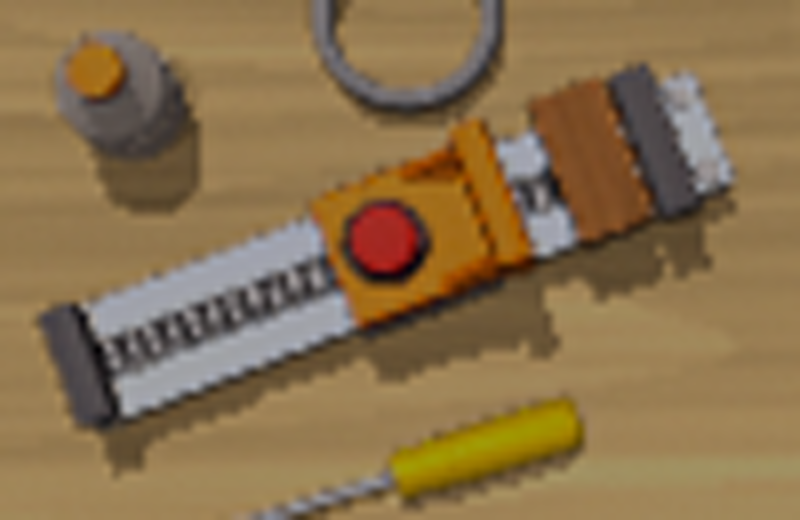

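View pics/cs.png

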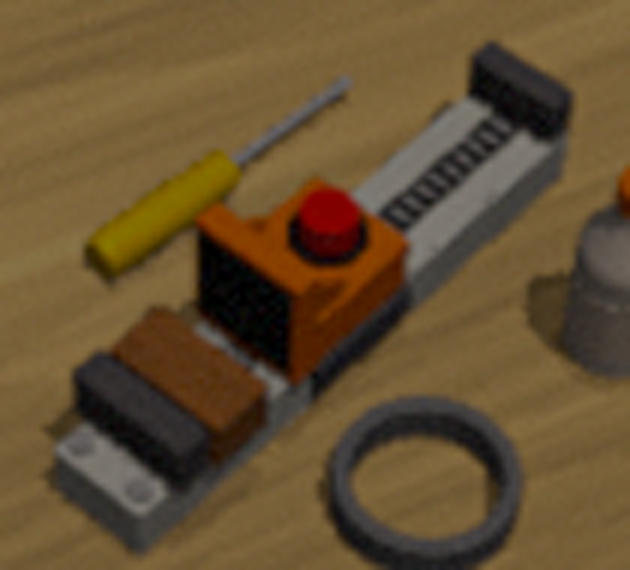

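```bash
cat > fit.py <<'E'
from h import *
from scipy.optimize import least_squares
T=load('top0.npz');S=load('scene0.npz')
# (cropx,cropy, clamp x, y, z, onjaw) ; x=None -> fitted half-width not used
tp=[(690,72,28,-160,36,0),(733,185,-28,-160,36,0),(610,78,35,-120,70,0),(645,65,35,-140,70,0),(665,218,-35,-120,70,0),(698,205,-35,-140,70,0),
(60,370,0,160,66,0),(452,126,33,16,110,1),(482,118,33,0,110,1),(532,258,-33,0,110,1),(383,238,0,60,90,1)]
sp=[(60,470,-28,-160,36,0),(138,535,28,-160,36,0),(75,372,-35,-140,70,0),(103,352,-35,-120,70,0),(215,432,35,-120,70,0),(197,218,-33,0,110,1),(296,284,33,0,110,1),(330,208,0,60,90,1)]
def W(p,a):
    x,y,th,q=p[:4];a=np.array(a,float);X=a[:,0];Y=a[:,1]+a[:,3]*q;c,s=np.cos(th),np.sin(th)
    return np.c_[x+c*X-s*Y,y+s*X+c*Y,a[:,2]]
tu=np.array([(190+(a[0]+.5)/8-.5,170+(a[1]+.5)/8-.5) for a in tp]);su=np.array([(230+(a[0]+.5)/6-.5,145+(a[1]+.5)/6-.5) for a in sp])
def res(p,k):
    r=[]
    if k&1:r.append((proj(T,W(p,[a[2:] for a in tp]))-tu).ravel())
    if k&2:r.append((proj(S,W(p,[a[2:] for a in sp]))-su).ravel())
    return np.concatenate(r)
for k in(1,2,3):
    r=least_squares(res,[540,60,.3,-40],args=(k,),loss='soft_l1');p=r.x
    print(k,p,'deg',np.degrees(p[2]),'face y',p[3],'q',p[3]+74,np.round(np.abs(res(p,k)),1))
    print(' btn,face',W(p,[(0,60,90,1),(0,0,95,1)]).round(1).tolist())
E
python3 fit.py
```

```text
1 [ 5.41341000e+02  7.42576789e+01  3.50035734e-01 -5.98888765e+01] deg 20.055570254774626 face y -59.88887647843396 q 14.111123521566043 [0.2 0.1 0.3 0.1 0.4 0.1 0.4 0.4 0.3 0.4 0.8 0.  0.9 0.1 0.5 0.4 0.  0.3
 0.5 0.3 0.  0.1]
 btn,face [[541.3, 74.4, 90.0], [561.9, 18.0, 95.0]]
2 [ 5.45696118e+02  7.14528162e+01  3.90798071e-01 -5.59322618e+01] deg 22.391080128924816 face y -55.93226176402564 q 18.06773823597436 [0.7 2.1 1.4 1.9 0.7 1.2 0.5 0.1 0.2 0.3 0.4 0.  1.6 1.3 0.1 0.2]
 btn,face [[544.1, 75.2, 90.0], [567.0, 19.7, 95.0]]
3 [ 5.43204201e+02  7.38029153e+01  3.63685343e-01 -5.88475189e+01] deg 20.837635198267833 face y -58.84751886439919 q 15.152481135600809 [0.  0.9 0.2 1.2 0.6 0.9 0.2 1.3 0.2 0.6 0.8 1.  0.6 0.1 0.8 0.2 0.3 0.8
 0.3 0.9 0.2 0.3 1.3 4.1 0.4 3.6 1.1 0.7 0.7 1.6 0.6 1.1 1.  0.7 0.6 0.8
 0.2 0.5]
 btn,face [[542.8, 74.9, 90.0], [564.1, 18.8, 95.0]]
```

Fit: button at about (542, 74.5, 90), rail yaw about 20.4°, front face at clamp y about -59. First I shut the fingers and turn the tool so its y axis lies along the rail (about -36°).

```bash
python3 -m inch '[{"yaw":-0.9,"gripper":-1},{"yaw":-0.9,"gripper":-1},{"yaw":-0.9,"gripper":-1},{"yaw":-0.9,"gripper":-1},{"yaw":-0.9,"gripper":-1},{"yaw":-0.9,"gripper":-1},{"yaw":-0.9,"gripper":-1},{"yaw":-0.9,"gripper":-1},{"gripper":-1},{"gripper":-1},{"gripper":-1},{"gripper":-1}]' 20
cat > delta.py <<'E'
import sys,numpy as np
from workcell import telemetry
from scipy.spatial.transform import Rotation as R
s=telemetry.state();t=np.array([float(a) for a in sys.argv[1:4]])
print('t',s['time_s'],'pos',np.round(s['ee_pos'],1),'rot',np.round(s['ee_rot'],1),'F',np.round(s['force'],1),'w',s['gripper_width'])
print('tool delta cm',R.from_euler('xyz',s['ee_rot'],degrees=True).inv().apply(t-s['ee_pos'])/10)
E
python3 delta.py 542 74.5 200
```

```text
t 0.1 pos [153.1 553.7 214.3] rot [-179.9   -0.   164.5] F [ 0.   0.5 -0.5] w 91.25063763358324
tool delta cm [-50.25430933 -35.82572936   1.48658861]invalid input
```

```bash
python3 -m inch '[{"x":0,"y":0,"z":0,"yaw":-0.9,"gripper":-1},{"x":0,"y":0,"z":0,"yaw":-0.9,"gripper":-1}]'; python3 delta.py 542 74.5 200
```

```text
time_s: 0.27
ee_pos: [153.2, 553.9, 214.5]
ee_rot: [-179.9, -0.0, 173.8]
force: [-1.0, 0.5, 0.2]
gripper_width: 80.7
t 0.2667 pos [153.2 553.9 214.5] rot [-179.9   -0.   173.8] F [-1.   0.5  0.2] w 80.71896401289544
tool delta cm [-43.86837978 -43.42298143   1.4932357 ]
```

```bash
python3 -m inch '[{"x":0,"y":0,"z":0,"yaw":-0.9,"gripper":-1},{"x":0,"y":0,"z":0,"yaw":-0.9,"gripper":-1},{"x":0,"y":0,"z":0,"yaw":-0.9,"gripper":-1},{"x":0,"y":0,"z":0,"yaw":-0.9,"gripper":-1},{"x":0,"y":0,"z":0,"yaw":-0.9,"gripper":-1},{"x":0,"y":0,"z":0,"yaw":-0.9,"gripper":-1},{"x":0,"y":0,"z":0,"yaw":0,"gripper":-1},{"x":0,"y":0,"z":0,"yaw":0,"gripper":-1}]'; python3 delta.py 542 74.5 200
```

```text
time_s: 0.93
ee_pos: [153.2, 554.0, 214.7]
ee_rot: [-180.0, -0.0, -159.6]
force: [0.0, -0.2, 0.3]
gripper_width: 27.2
t 0.9333 pos [153.2 554.  214.7] rot [-180.    -0.  -159.6] F [ 0.  -0.2  0.3] w 27.196299669480513
tool delta cm [-19.70166626 -58.50303009   1.49413605]
```

```bash
python3 -m inch '[{"x":-0.8,"y":-2.4,"z":0,"yaw":0,"gripper":-1},{"x":-0.8,"y":-2.4,"z":0,"yaw":0,"gripper":-1},{"x":-0.8,"y":-2.4,"z":0,"yaw":0,"gripper":-1},{"x":-0.8,"y":-2.4,"z":0,"yaw":0,"gripper":-1},{"x":-0.8,"y":-2.4,"z":0,"yaw":0,"gripper":-1},{"x":-0.8,"y":-2.4,"z":0,"yaw":0,"gripper":-1},{"x":-0.8,"y":-2.4,"z":0,"yaw":0,"gripper":-1},{"x":-0.8,"y":-2.4,"z":0,"yaw":0,"gripper":-1},{"x":-0.8,"y":-2.4,"z":0,"yaw":0,"gripper":-1},{"x":-0.8,"y":-2.4,"z":0,"yaw":0,"gripper":-1},{"x":-0.8,"y":-2.4,"z":0,"yaw":0,"gripper":-1},{"x":-0.8,"y":-2.4,"z":0,"yaw":0,"gripper":-1}]'
python3 -m inch '[{"x":-0.8,"y":-2.4,"z":0,"yaw":0,"gripper":-1},{"x":-0.8,"y":-2.4,"z":0,"yaw":0,"gripper":-1},{"x":-0.8,"y":-2.4,"z":0,"yaw":0,"gripper":-1},{"x":-0.8,"y":-2.4,"z":0,"yaw":0,"gripper":-1},{"x":-0.8,"y":-2.4,"z":0,"yaw":0,"gripper":-1},{"x":-0.8,"y":-2.4,"z":0,"yaw":0,"gripper":-1},{"x":-0.8,"y":-2.4,"z":0,"yaw":0,"gripper":-1},{"x":-0.8,"y":-2.4,"z":0,"yaw":0,"gripper":-1},{"x":-0.5,"y":-1,"z":0,"yaw":0,"gripper":-1},{"x":0,"y":0,"z":0,"yaw":0,"gripper":-1},{"x":0,"y":0,"z":0,"yaw":0,"gripper":-1}]' | tail -1; python3 delta.py 542 74.5 122
python3 - <<'E'
from h import *
from workcell import cams
f=cams.grab_frame('wrist');np.savez('wrist1.npz',**f)
p=f['pixels'].copy()
u=proj(f,[542,74.5,90])[0];print(u)
cv2.imwrite('pics/w1.png',p[...,::-1])
E
```

```text
time_s: 1.93
ee_pos: [344.8, 317.1, 215.1]
ee_rot: [180.0, 0.0, -159.6]
force: [-0.1, -0.1, -0.4]
gripper_width: 0.4
gripper_width: 0.2
t 2.85 pos [479.4 153.5 214.8] rot [ 179.9   -0.  -159.6] F [-0.   0.1 -0.4] w 0.1745521015172414
tool delta cm [-3.11668477 -9.59549881  9.26581546]
[157.98253924 214.55746904]
```

View pics/w1.png

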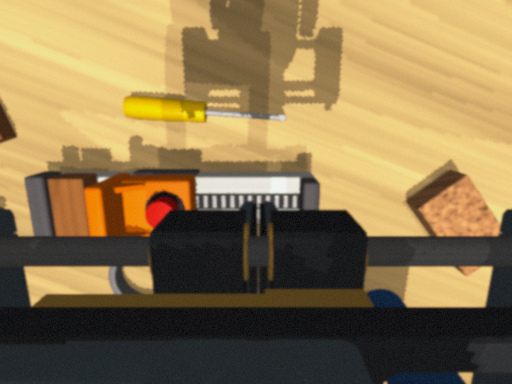

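The wrist view shows the jaw along the rail, with the red button at about (163,210) against a predicted (158,215), partly hidden by the gripper. That agrees to a few mm. Now I move above the button.

```bash
python3 -m inch '[{"x":-0.62,"y":-1.92,"z":0,"yaw":0,"gripper":-1},{"x":-0.62,"y":-1.92,"z":0,"yaw":0,"gripper":-1},{"x":-0.62,"y":-1.92,"z":0,"yaw":0,"gripper":-1},{"x":-0.62,"y":-1.92,"z":0,"yaw":0,"gripper":-1},{"x":-0.62,"y":-1.92,"z":0,"yaw":0,"gripper":-1},{"x":0,"y":0,"z":2,"yaw":0,"gripper":-1},{"x":0,"y":0,"z":2,"yaw":0,"gripper":-1},{"x":0,"y":0,"z":2,"yaw":0,"gripper":-1},{"x":0,"y":0,"z":1.5,"yaw":0,"gripper":-1},{"x":0,"y":0,"z":0,"yaw":0,"gripper":-1},{"x":0,"y":0,"z":0,"yaw":0,"gripper":-1}]' | tail -1; python3 delta.py 542 74.5 112
python3 - <<'E'
from h import *
from workcell import cams
o=[]
for n,(x0,y0,x1,y1) in(('top',(205,165,275,235)),('scene',(250,130,330,210))):
    f=cams.grab_frame(n);p=f['pixels'][y0:y1,x0:x1]
    o.append(cv2.resize(p,(400,400),interpolation=cv2.INTER_CUBIC))
cv2.imwrite('pics/c2.png',np.hstack(o)[...,::-1])
E
```

```text
gripper_width: 0.8
t 3.8167 pos [541.6  75.4 139.8] rot [ 1.800e+02 -1.000e-01 -1.594e+02] F [ 0.7 -0.9  0.7] w 0.8279034056931857
tool delta cm [-0.0149066  -0.09948187  2.77671895]
```

View pics/c2.png

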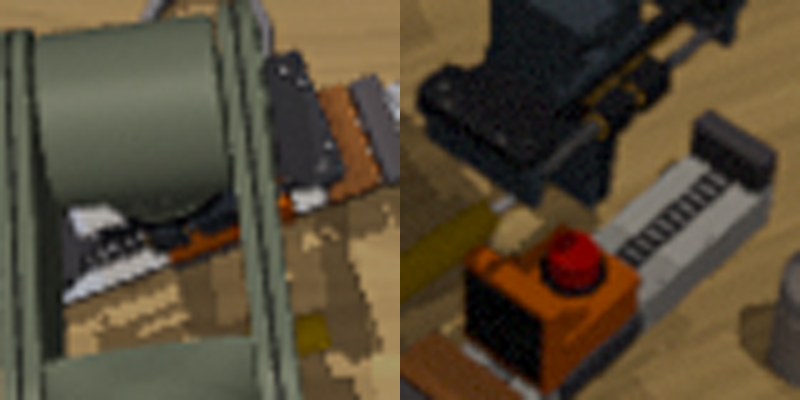

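The scene half of the crop shows the shut fingertips (about 585,195) over the red cap (572,260), still clear of it. The top view is blocked by the arm. Pressing in stages.

```bash
python3 -m inch '[{"x":0,"y":-0.1,"z":0.6,"yaw":0,"gripper":-1},{"x":0,"y":0,"z":0.6,"yaw":0,"gripper":-1},{"x":0,"y":0,"z":0.6,"yaw":0,"gripper":-1},{"x":0,"y":0,"z":0.5,"yaw":0,"gripper":-1},{"x":0,"y":0,"z":0.2,"yaw":0,"gripper":-1},{"x":0,"y":0,"z":0.2,"yaw":0,"gripper":-1},{"x":0,"y":0,"z":0.2,"yaw":0,"gripper":-1},{"x":0,"y":0,"z":0,"yaw":0,"gripper":-1},{"x":0,"y":0,"z":0,"yaw":0,"gripper":-1}]'|tail -1;  python3 delta.py 542 74.5 102
python3 -m inch '[{"x":0,"y":0,"z":0.2,"yaw":0,"gripper":-1},{"x":0,"y":0,"z":0.2,"yaw":0,"gripper":-1},{"x":0,"y":0,"z":0,"yaw":0,"gripper":-1},{"x":0,"y":0,"z":0,"yaw":0,"gripper":-1}]'|tail -1;  python3 delta.py 542 74.5 102
```

```text
gripper_width: 0.5
t 4.6667 pos [542.9  73.3 111.1] rot [ 180.     0.  -159.5] F [-0.3  0.2  0.1] w 0.4561328055884223
tool delta cm [0.03785855 0.14156137 0.90581003]
gripper_width: 0.4
t 5.0 pos [542.7  73.3 106.9] rot [ 180.    -0.  -159.5] F [ 0.6 -0.8 -0.1] w 0.4443732638296308
tool delta cm [0.02242065 0.1348709  0.49338073]
```

```bash
python3 -m inch '[{"x":0,"y":0,"z":0.2,"yaw":0,"gripper":-1},{"x":0,"y":0,"z":0.2,"yaw":0,"gripper":-1}]'|tail -1;  python3 delta.py 542 74.5 102
python3 -m inch '[{"x":0,"y":0,"z":0.2,"yaw":0,"gripper":-1},{"x":0,"y":0,"z":0,"yaw":0,"gripper":-1}]'|tail -1;  python3 delta.py 542 74.5 102
python3 - <<'E'
from h import *
from workcell import cams
f=cams.grab_frame('scene');p=f['pixels'][130:220,240:330]
cv2.imwrite('pics/c3.png',cv2.resize(p,(500,500),interpolation=cv2.INTER_CUBIC)[...,::-1])
E
```

```text
gripper_width: 0.6
t 5.1667 pos [542.9  73.3 103. ] rot [-180.     0.  -159.5] F [ 0.3  0.2 -0.3] w 0.6407062429844164
tool delta cm [0.04143455 0.13969588 0.10312022]
gripper_width: 0.4
t 5.3333 pos [542.5  73.3 100.5] rot [ 180.    -0.  -159.5] F [-0.8 -0.2  0.1] w 0.4204894990958495
tool delta cm [ 0.00085271  0.12827421 -0.14588829]
```

View pics/c3.png

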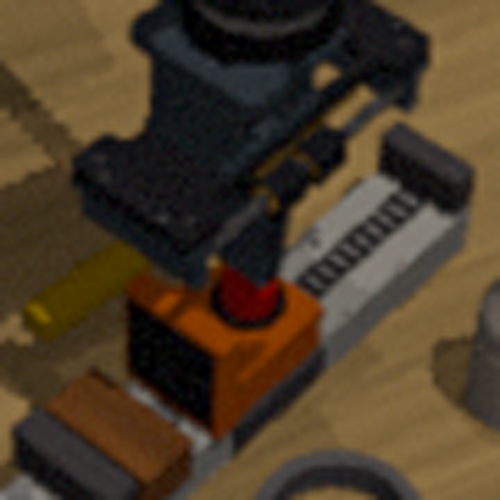

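```bash
python3 - <<'E'
from h import *
S=load('scene0.npz')
for P in ([542,74.5,90],[542,74.5,80],[542.5,73.3,78.5],[542.5,73.3,90],[542.5,73.3,100]):
    print(P,(proj(S,P)[0]-[240,130]+.5)*500/90)
E
python3 -m inch '[{"x":0,"y":0,"z":0,"yaw":0,"gripper":-1},{"x":0,"y":0,"z":0,"yaw":0,"gripper":-1},{"x":0,"y":0,"z":0,"yaw":0,"gripper":-1}]'; python3 -c "
import numpy as np
from workcell import telemetry as t;s=t.state();print(np.round(s['effort'],2),np.round(s['torque'],2))"
```

```text
[542, 74.5, 90] [247.84152744 272.61986276]
[542, 74.5, 80] [247.12879018 285.25195793]
[542.5, 73.3, 78.5] [245.43286243 288.61231998]
[542.5, 73.3, 90] [246.24100179 274.10187243]
[542.5, 73.3, 100] [246.95301581 261.31739156]
time_s: 5.63
ee_pos: [542.9, 73.3, 101.1]
ee_rot: [180.0, 0.0, -159.5]
force: [-0.3, 0.2, 0.1]
gripper_width: 0.3
[ 0.000e+00 -4.068e+01 -1.969e+01 -4.000e-02  7.000e-02  0.000e+00] [0.06 0.01 0.05]
```

```bash
for i in 1; do python3 -m inch '[{"x":0,"y":0,"z":0.2,"yaw":0,"gripper":-1}]'|grep -E 'pos|force'; python3 -m inch '[{"x":0,"y":0,"z":0.1,"yaw":0,"gripper":-1}]'|grep -E 'pos|force'; done
python3 - <<'E'
from h import *
from workcell import cams
f=cams.grab_frame('scene');p=f['pixels'][155:200,260:310]
a=cv2.resize(p,(400,360),interpolation=cv2.INTER_CUBIC)
f=cams.grab_frame('wrist');np.savez('wrist2.npz',**f)
b=cv2.resize(f['pixels'][:, :],(400,300));b=np.vstack([b,np.zeros((60,400,3),np.uint8)])
cv2.imwrite('pics/c4.png',np.hstack([np.clip(a*1.6,0,255).astype(np.uint8),b])[...,::-1])
E
```

```text
ee_pos: [543.1, 73.4, 99.4]
force: [-0.3, -0.1, 0.4]
ee_pos: [542.8, 73.3, 97.9]
force: [0.6, 0.5, 1.5]
```

View pics/c4.png

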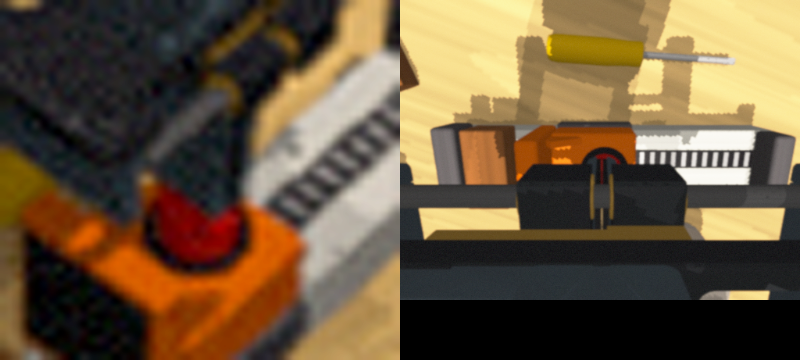

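The wrist half shows the fingers centred on the cap. In the scene half the tip meets the red cap at (195,210), and the force is just starting to rise. Continuing down while watching the force.

```bash
for i in 1; do
python3 -m inch '[{"x":0,"y":0,"z":0.1,"yaw":0,"gripper":-1}]'|grep -E 'pos|force'; python3 -m inch '[{"x":0,"y":0,"z":0.1,"yaw":0,"gripper":-1}]'|grep -E 'pos|force'; python3 -m inch '[{"x":0,"y":0,"z":0.1,"yaw":0,"gripper":-1}]'|grep -E 'pos|force';python3 -m inch '[{"x":0,"y":0,"z":0,"yaw":0,"gripper":-1}]'|grep -E 'pos|force'; done
```

```text
ee_pos: [542.8, 73.3, 97.1]
force: [0.4, 1.2, 0.9]
ee_pos: [542.8, 73.3, 96.0]
force: [0.3, -0.1, 0.7]
ee_pos: [542.8, 73.3, 94.9]
force: [-0.1, -0.4, -0.1]
ee_pos: [542.6, 73.3, 94.8]
force: [-0.7, 0.4, 0.4]
```

```bash
python3 - <<'E'
from h import *
from workcell import cams
f=cams.grab_frame('scene');np.savez('scene2.npz',**f);a=load('scene0.npz')['pixels'];b=f['pixels']
g=lambda p:np.clip(cv2.resize(p[160:200,265:310],(400,356),interpolation=cv2.INTER_CUBIC)*1.7,0,255).astype(np.uint8)
cv2.imwrite('pics/c5.png',np.hstack([g(a),g(b)])[...,::-1])
for P in([542,74.5,90],[542,74.5,80],[542,74.5,70],[542.8,73.3,73]): print(P,((proj(f,P)[0]-[265,160]+.5)*8.89).round())
E
```

```text
[542, 74.5, 90] [174. 170.]
[542, 74.5, 80] [173. 190.]
[542, 74.5, 70] [172. 210.]
[542.8, 73.3, 73] [170. 207.]
```

View pics/c5.png

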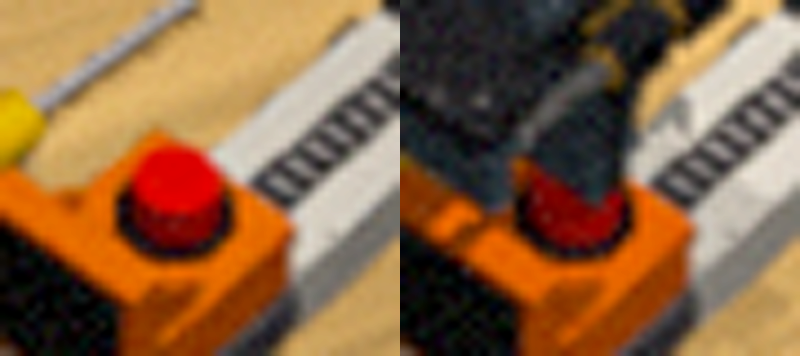

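The finger appears to sit on the cap: its near corner is at (600,205), and the red below it is shadowed and shorter than in the "before" picture. I'll keep going until a firm stop.

```bash
for i in 1; do
python3 -m inch '[{"x":0,"y":0,"z":0.1,"yaw":0,"gripper":-1}]'|grep -E 'pos|force'; python3 -m inch '[{"x":0,"y":0,"z":0.1,"yaw":0,"gripper":-1}]'|grep -E 'pos|force'; python3 -m inch '[{"x":0,"y":0,"z":0.1,"yaw":0,"gripper":-1}]'|grep -E 'pos|force'; done
```

```text
ee_pos: [542.9, 73.3, 94.1]
force: [-0.9, -0.7, 0.4]
ee_pos: [542.8, 73.3, 93.0]
force: [0.6, 0.1, 0.3]
ee_pos: [542.8, 73.3, 91.9]
force: [-0.2, 0.3, 0.9]
```

```bash
for i in 1; do
python3 -m inch '[{"x":0,"y":0,"z":0.1,"yaw":0,"gripper":-1}]'|grep -E 'pos|force'; python3 -m inch '[{"x":0,"y":0,"z":0.1,"yaw":0,"gripper":-1}]'|grep -E 'pos|force'; python3 -m inch '[{"x":0,"y":0,"z":0.1,"yaw":0,"gripper":-1}]'|grep -E 'pos|force'; done
python3 -c "
from h import *
from workcell import cams
f=cams.grab_frame('scene');np.savez('scene3.npz',**f)
a=load('scene2.npz')['pixels'];b=f['pixels']
g=lambda p:np.clip(cv2.resize(p[160:200,265:310],(400,356),interpolation=cv2.INTER_CUBIC)*1.7,0,255).astype(np.uint8)
cv2.imwrite('pics/c6.png',np.hstack([g(a),g(b)])[...,::-1])"
```

```text
ee_pos: [542.8, 73.4, 91.1]
force: [-1.6, -0.4, 5.6]
ee_pos: [542.8, 73.4, 90.5]
force: [-1.0, 0.3, 4.5]
ee_pos: [542.8, 73.4, 89.6]
force: [-1.9, 0.3, 5.1]
```

View pics/c6.png

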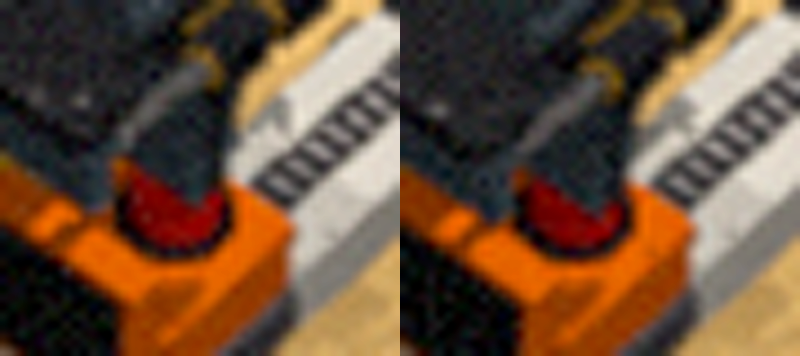

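A steady 5 N while moving means the cap is now moving: contact came at TCP z of about 91.3, so the shut tips are effectively about 20 mm shorter than stated. I need about 10 mm more than that.

```bash
for i in 1; do
python3 -m inch '[{"x":0,"y":0,"z":0.2,"yaw":0,"gripper":-1},{"x":0,"y":0,"z":0.2,"yaw":0,"gripper":-1},{"x":0,"y":0,"z":0.1,"yaw":0,"gripper":-1}]'|grep -E 'pos|force'; python3 -m inch '[{"x":0,"y":0,"z":0.1,"yaw":0,"gripper":-1}]'|grep -E 'pos|force'; python3 -m inch '[{"x":0,"y":0,"z":0.1,"yaw":0,"gripper":-1}]'|grep -E 'pos|force';python3 -m inch '[{"x":0,"y":0,"z":0.1,"yaw":0,"gripper":-1}]'|grep -E 'pos|force'; done
```

```text
ee_pos: [542.8, 73.4, 84.2]
force: [-0.0, 0.1, 3.6]
ee_pos: [542.8, 73.4, 83.1]
force: [-0.6, -0.0, 4.2]
ee_pos: [542.8, 73.4, 82.0]
force: [-0.8, 0.3, 3.6]
ee_pos: [542.8, 73.5, 81.2]
force: [-3.0, 2.4, 11.4]
```

Firm stop at 81.2, which is 10 mm of travel. I press slightly more, then lift clear.

```bash
python3 -m inch '[{"x":0,"y":0,"z":0.1,"yaw":0,"gripper":-1},{"x":0,"y":0,"z":0,"yaw":0,"gripper":-1}]'|grep -E 'pos|force'
python3 -m inch '[{"x":0,"y":0,"z":-1,"yaw":0,"gripper":-1},{"x":0,"y":0,"z":-1.5,"yaw":0,"gripper":-1},{"x":0,"y":0,"z":-1.5,"yaw":0,"gripper":-1},{"x":0,"y":0,"z":-1.5,"yaw":0,"gripper":-1},{"x":0,"y":0,"z":0,"yaw":0,"gripper":-1},{"x":0,"y":0,"z":0,"yaw":0,"gripper":-1}]'|grep -E 'pos|force'
python3 delta.py 571.5 -7 135
```

```text
ee_pos: [542.9, 73.5, 81.2]
force: [-3.3, 0.6, 11.1]
ee_pos: [543.2, 73.3, 135.3]
force: [0.2, -0.1, -0.1]
t 8.0 pos [543.2  73.3 135.3] rot [-1.800e+02  1.000e-01 -1.595e+02] F [ 0.2 -0.1 -0.1] w 0.7092561942955296
tool delta cm [ 0.17033857 -8.50959295  0.03527647]
```

```bash
python3 -m inch '[{"x":0.1,"y":-1.8,"z":0,"yaw":0,"gripper":-1},{"x":0.1,"y":-1.8,"z":0,"yaw":0,"gripper":-1},{"x":0,"y":-1.8,"z":0,"yaw":0,"gripper":-1},{"x":0,"y":-1.8,"z":0,"yaw":0,"gripper":-1},{"x":0,"y":-1.4,"z":0,"yaw":0,"gripper":-1},{"x":0,"y":0,"z":0,"yaw":0,"gripper":-1},{"x":0,"y":0,"z":1,"yaw":0,"gripper":-1},{"x":0,"y":0,"z":1,"yaw":0,"gripper":-1},{"x":0,"y":0,"z":1,"yaw":0,"gripper":-1},{"x":0,"y":0,"z":0.6,"yaw":0,"gripper":-1},{"x":0,"y":0,"z":0,"yaw":0,"gripper":-1}]'|grep force
python3 delta.py 571.5 -7 88
python3 - <<'E'
from h import *
from workcell import cams
f=cams.grab_frame('scene')
cv2.imwrite('pics/c7.png',np.clip(cv2.resize(f['pixels'][145:240,230:335],None,fx=6,fy=6,interpolation=cv2.INTER_CUBIC)*1.5,0,255).astype(np.uint8)[...,::-1])
E
```

```text
force: [0.1, 0.8, 0.0]
t 8.9167 pos [569.4  -7.2  96.8] rot [ 179.9   -0.2 -159.4] F [0.1 0.8 0. ] w 0.2880169978357181
tool delta cm [-0.20413496 -0.05653709  0.87443783]
```

View pics/c7.png

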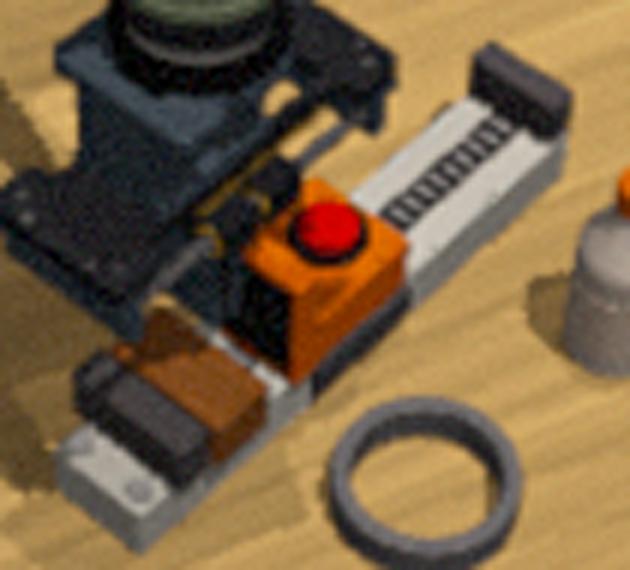

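The red cap is down (328,230), clearly lower than before. The fingers stand in the gap between offcut and jaw face, above the offcut (190,360). I lower a little more and make contact.

```bash
python3 -m inch '[{"x":-0.2,"y":0,"z":0.4,"yaw":0,"gripper":-1},{"x":0,"y":0,"z":0.4,"yaw":0,"gripper":-1},{"x":0,"y":0,"z":0,"yaw":0,"gripper":-1}]'|grep -E 'pos|force'
python3 -m inch '[{"x":0,"y":0.4,"z":0,"yaw":0,"gripper":-1},{"x":0,"y":0.4,"z":0,"yaw":0,"gripper":-1},{"x":0,"y":0.4,"z":0,"yaw":0,"gripper":-1}]'|grep -E 'pos|force'
python3 -m inch '[{"x":0,"y":0.4,"z":0,"yaw":0,"gripper":-1},{"x":0,"y":0.4,"z":0,"yaw":0,"gripper":-1},{"x":0,"y":0.4,"z":0,"yaw":0,"gripper":-1}]'|grep -E 'pos|force'
python3 -m inch '[{"x":0,"y":0.4,"z":0,"yaw":0,"gripper":-1},{"x":0,"y":0.4,"z":0,"yaw":0,"gripper":-1},{"x":0,"y":0.4,"z":0,"yaw":0,"gripper":-1}]'|grep -E 'pos|force'
```

```text
ee_pos: [572.8, -7.0, 90.5]
force: [-0.2, -0.1, -0.4]
ee_pos: [568.7, 4.4, 91.3]
force: [-0.3, -0.4, 0.3]
ee_pos: [564.9, 14.7, 91.3]
force: [1.3, -4.9, -0.0]
ee_pos: [560.4, 26.5, 91.3]
force: [1.0, -4.4, 0.4]
```

The jaw slides at about 4.6 N. Roughly 95 mm to go.

```bash
python3 -m inch '[{"x":0,"y":0.8,"z":0,"yaw":0,"gripper":-1},{"x":0,"y":0.8,"z":0,"yaw":0,"gripper":-1},{"x":0,"y":0.8,"z":0,"yaw":0,"gripper":-1},{"x":0,"y":0.8,"z":0,"yaw":0,"gripper":-1},{"x":0,"y":0.8,"z":0,"yaw":0,"gripper":-1},{"x":0,"y":0.8,"z":0,"yaw":0,"gripper":-1},{"x":0,"y":0.8,"z":0,"yaw":0,"gripper":-1},{"x":0,"y":0.8,"z":0,"yaw":0,"gripper":-1},{"x":0,"y":0.8,"z":0,"yaw":0,"gripper":-1},{"x":0,"y":0.6,"z":0,"yaw":0,"gripper":-1},{"x":0,"y":0.4,"z":0,"yaw":0,"gripper":-1}]'|grep -E 'pos|force'
python3 -m inch '[{"x":0,"y":0.3,"z":0,"yaw":0,"gripper":-1},{"x":0,"y":0.3,"z":0,"yaw":0,"gripper":-1}]'|grep -E 'pos|force'
python3 -m inch '[{"x":0,"y":0.3,"z":0,"yaw":0,"gripper":-1},{"x":0,"y":0.3,"z":0,"yaw":0,"gripper":-1}]'|grep -E 'pos|force'
```

```text
ee_pos: [531.6, 103.9, 91.2]
force: [2.2, -3.4, 0.7]
ee_pos: [529.6, 109.1, 91.2]
force: [1.7, -4.4, 0.5]
ee_pos: [527.5, 114.7, 91.2]
force: [3.2, -4.1, 1.9]
```

```bash
python3 -m inch '[{"x":0,"y":0.3,"z":0,"yaw":0,"gripper":-1}]'|grep -E 'pos|force'
python3 -m inch '[{"x":0,"y":0.2,"z":0,"yaw":0,"gripper":-1}]'|grep -E 'pos|force'
python3 -m inch '[{"x":0,"y":0.2,"z":0,"yaw":0,"gripper":-1}]'|grep -E 'pos|force'
python3 -m inch '[{"x":0,"y":0.2,"z":0,"yaw":0,"gripper":-1}]'|grep -E 'pos|force'
```

```text
ee_pos: [526.9, 116.5, 91.3]
force: [4.9, -15.5, 1.5]
ee_pos: [526.9, 116.5, 91.3]
force: [5.8, -19.5, 1.4]
ee_pos: [526.9, 116.5, 91.3]
force: [9.3, -25.7, -0.0]
ee_pos: [526.9, 116.6, 91.4]
force: [10.8, -31.0, -0.2]
```

Hard stop with 31 N of push force. Tool clamp-y is about 45, which matches fully open. I back off and lift.

```bash
python3 -m inch '[{"x":0,"y":-0.7,"z":0,"yaw":0,"gripper":-1},{"x":0,"y":-1,"z":0,"yaw":0,"gripper":-1},{"x":0,"y":-1.5,"z":0,"yaw":0,"gripper":-1},{"x":0,"y":0,"z":-2,"yaw":0,"gripper":-1},{"x":0,"y":0,"z":-2.5,"yaw":0,"gripper":-1},{"x":0,"y":0,"z":-2.5,"yaw":0,"gripper":-1},{"x":0,"y":0,"z":-2.5,"yaw":0,"gripper":-1},{"x":2,"y":0,"z":-2,"yaw":0,"gripper":-1},{"x":3,"y":0,"z":0,"yaw":0,"gripper":-1},{"x":3,"y":0,"z":0,"yaw":0,"gripper":-1},{"x":3,"y":0,"z":0,"yaw":0,"gripper":-1},{"x":3,"y":0,"z":0,"yaw":0,"gripper":-1}]'|grep -E 'pos|force'
python3 - <<'E'
from h import *
from workcell import cams
a=load('scene0.npz')['pixels'];f=cams.grab_frame('scene');b=f['pixels']
g=lambda p:np.clip(cv2.resize(p[140:240,230:345],None,fx=3.4,fy=5,interpolation=cv2.INTER_CUBIC)*1.5,0,255).astype(np.uint8)
cv2.imwrite('pics/c8.png',np.hstack([g(a),g(b)])[...,::-1])
E
```

```text
ee_pos: [402.1, 44.4, 205.5]
force: [0.4, -1.1, 0.5]
```

View pics/c8.png

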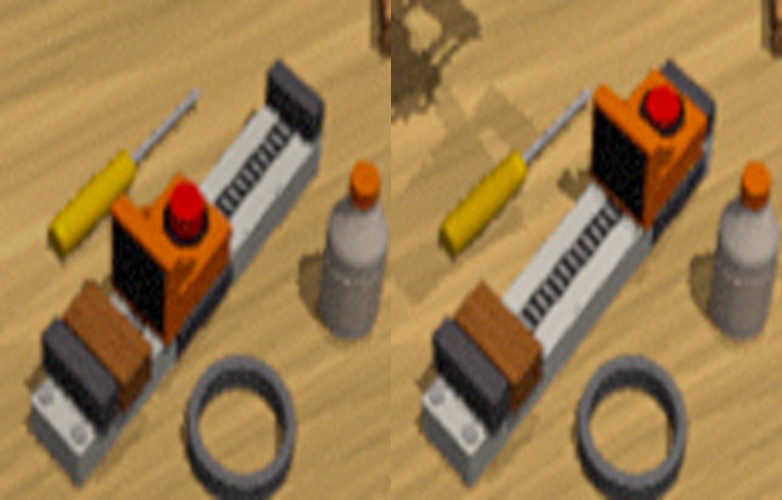

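The jaw (right half) is hard against the end stop at (690,100), with the button down at (662,107). The offcut, screwdriver, tape and glue are unmoved. Let the arm settle, then hand in.

```bash
python3 -m inch '[{"x":0,"y":0,"z":0,"yaw":0,"gripper":-1},{"x":0,"y":0,"z":0,"yaw":0,"gripper":-1},{"x":0,"y":0,"z":0,"yaw":0,"gripper":-1}]'; python3 -c "from workcell import env;print(env.job_done())"
```

```text
time_s: 12.85
ee_pos: [405.2, 44.4, 206.1]
ee_rot: [180.0, 0.1, -159.5]
force: [-0.2, 0.5, -0.1]
gripper_width: 0.5
the job is handed in; nothing more can be done
None
```

I pressed the red release button right down, then pushed the orange jaw back along its rail to the end stop. I handed the job in at 12.85 s with the arm clear of everything.

- **Button:** it moved about 10 mm at about 4 N, then came to a firm stop at about 11 N. The later pictures show it staying down.
- **Jaw:** it slid at about 4–5 N, then stopped hard with about 33 N on the fingertips and no further movement. The last picture shows it against the end stop.
- **Bystanders:** the offcut, screwdriver, tape and glue look unmoved in the before-and-after crop. I did not re-photograph the spray can, mug, hammer or sanding block, but the arm made no contact near them.

**Disagreements:**
- The shut fingertips met the button about 20 mm lower in TCP height than the stated 22 mm tip offset predicts, so I pressed by force instead.
- The scene and top camera fits differed by about 3–5 mm.
- My first move call was refused as invalid input. Giving every key in each row and leaving out the force value fixed it.

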